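Pin the end stop to the machining pallet

ROBOT

A 6-joint arm with a two-finger parallel gripper is mounted at the origin on the work surface. World frame = base frame: x ahead of the robot, y to its left, z up, the work surface at z = 0. Lengths are in m, angles in rad, forces in N, time in s.
With the tool pointing down it reaches from about 0.3 to 0.85 m from the base axis. Payload 5.4 kg.
Tool frame: the origin (TCP) lies at the very end of the fingers, on their centre line; the grasp point (between the pads) lies 19 mm behind it (robot.pinch_z is the distance from the TCP to the grasp point, in m); z points along the fingers, x is the direction in which the jaws open and shut, and the axes are right-handed (so a half turn about z gives the same grasp; the last joint's range is limited). The gripper opens to 85 mm and grips with 20 to 120 N. Pads are 22 mm wide; open, the fingers measure 114 mm over their backs; the gripper's body (76 mm by 85 mm) begins 54 mm behind the grasp point. The pads swing forward as they close: fully open they stand 13 mm farther back than shut.
Start: joints at [-1.363, 0.158, 1.597, -0, 1.386, -0.21], TCP at [0.233, -0.526, 0.231] pointing down, gripper open.
Joint ranges: [-2.91, 2.91], [-0.94, 2.29], [0.18, 2.7], [-1.29, 4.43], [0.17, 2.64], [-3, 3]. Speed limits (rad/s): [2.57, 2.57, 3.14, 3.14, 3.14, 3.14].

INTERFACE

Orientations are given as a 3x3 rotation matrix whose columns are the frame's x, y, z axes.
In Python, from station import get_state, cams, robot gives the robot as it stands.
- The arm moves only by the tool apply_moves, never from a script. Its argument "motion" is a list of rows, each an object with "dp": the shift along the tool's x, y, z in cm, a list of three; "turn": the turn, a rotation vector about the tool's x, y, z in degrees, a list of three; "fingers": the gripper's target within -1 to 1 (fully open at 1, half-way at 0, shut at -1). A call has 1 to 20 rows; each row is the pose to reach, as a shift and turn from the pose measured when the call began, along the tool's axes at that moment; what a row does not reach only later rows make up. A row lasts 1/10 s, in which the tool goes at most 50 mm and 8.59 degrees, less where a joint would pass 70% of its speed; a pose out of reach is approached as far as the arm can. A call with a gripper value outside its range is refused whole. The fingers move at their own pace and stop on an object; "force" is the grip in N (left out, the last holds). Time passes only in rows, so rows that repeat a pose let the fingers close. It gives the time, the measured TCP pose, the force and the opening at its end, in the units of the state.
- get_state(): the state, without advancing time (a new reading comes with each control period).
- cams.camera(name): name is "side" or "top" or "wrist"; returns (picture, depth): 384x512x3 uint8, red, green, blue; 384x512 float32, m along the optical axis (not along the pixel's ray), 0 where there is no reading.
- cams.camera_info(name): a dict with "K" (3x3 intrinsics, pixels), "R" (3x3) and "t" (3): a world point X has camera coordinates R X + t. Camera axes: x right, y down, z forward; pixel columns grow to the right and rows downward; lengths in m; the calibration is good to about 2 mm. A picture is of the moment at which its call begins: read the wrist's pose just before it. camera_info takes no time and is no camera call; for the wrist camera it gives the pose at the moment of the call.
- robot.close_job(): hands the job in, once; it reports no verdict.
The state is a dict: "time": time; "joint_positions": joint angles; "joint_vel": joint speeds; "joint_torque": joint torques, N m; "tool_pos": TCP position; "tool_rot": TCP orientation; "force": force on the tool from outside, world axes, zero at the start; "wrist_torque": the same for the moment, N m; "grip_width": finger opening in m.
Only numpy, scipy, OpenCV 4.12 (cv2) and the standard library are available. Lean on these libraries where they do the work, as an engineer would, in place of code of your own. Each camera call takes 0.05 s, during which the arm holds its last target.

TASK

Lay the end stop that has a hole in its foot flat on the pallet, its hole over the pallet's hole, in line with the pallet's slots and with its upright face towards the workpiece clamped at the pallet's end. Then take the thumbscrew with the thick round knob from the storage block and drop it through both holes until its collar lies flat on the stop's foot. Leave both there.

Things in the scene. Friction and masses are not known exactly. Their poses are not given: they have to be found in the camera images.
- pallet: Fixed aluminium plate, 35 mm high, x -50 to 170, y -70 to 70, two dark slots along x. Origin: on the axis of its one vertical 26 mm through hole, at its underside (table height); z up. +x runs along the slots to the workpiece and jaw fixed at the end (x 125 to 169, up to z = 63).
- stop: Loose dark steel end stop, 0.35 kg, lying on its foot: x -25 to 80, y -25 to 25, 10 thick, 28 mm hole. Origin: hole centre, on the underside; z up. Grip its rib: y -7 to 7, x 26 to 72, z 10 to 52 (best near x = 45). Face plate x 72 to 80, 50 wide, up to z = 56. Seated: origin over the pallet's hole at z = 35, x along pallet x. A like piece without a hole is not wanted.
- stop_face (a point): Middle of the stop's upright face: x = 80, y = 0, z = 33 mm in the stop's frame.
- thumbscrew: Loose, 0.11 kg, upright in a fixed block 45 mm high among 2 other pins, 65 mm apart in a row roughly along world x. Origin: shank tip; z up. Shank 12 mm across, 40 long, unthreaded (no turning), last 8 mm tapered to 7. Collar 44 across, z 40 to 45. Grip the black fluted round knob, 34 across, z 45 to 72. In the block its tip is 5 mm above the table (lift 40 mm to free it); fully in, also 5.
Mind the look-alikes: they are no part of the job. What is shaped like the thumbscrew but blue is not meant. Leave any turquoise look-alike of the stop alone.

How it is judged:
On the way:
1. the stop lies flat on the pallet, its hole over the pallet's hole, facing the workpiece (z of stop in the frame of pallet between 0.032 and 0.039 m and angle between stop's own z axis and vertical below 0.07 rad and horizontal distance between stop and pallet below 0.016 m and angle between the x axis of stop and the x axis of pallet, either way round below 0.27 rad and x of stop_face in the frame of pallet above 0.04 m), for 0.2 s.
At the end, for the whole second after the job is handed in: Stop flat on the pallet (4 mm, 4 deg), its hole within 16 mm of the pallet's, within 15 deg of the slots, face towards the workpiece; thumbscrew through both holes, within 12 mm of both axes, collar down within 4 mm, within 7 deg of upright; both at rest (all of step 1 and z of thumbscrew in the frame of pallet below 0.009 m and horizontal distance between thumbscrew and pallet below 0.012 m and horizontal distance between thumbscrew and stop below 0.012 m and angle between thumbscrew's own z axis and vertical below 0.12 rad and linear speed of each of thumbscrew, stop below 0.02 m/s); the robot touches nothing.
It also fails if it takes over 54 s, if anything falls off the work surface, if the arm or the gripper's body presses on something with over 40 N, if the wrist force passes 120 N, or if a joint passes its speed limit or range.

## Working session

There is one attempt and no reset: what is moved stays moved. The work goes in short steps, Python scripts to look and compute and a tool call to move; the robot and the scene stay as the last step left them, time stands still between calls to the robot, and variables do not carry over. Pictures are saved under pics/ and viewed, and the job is handed in when it is done.

Besides the shell and the picture viewer there is one more tool, called after "Request:" by a JSON object that holds its "fn" and its "kwargs", one argument or row to a line. apply_moves: Moves the arm, as the interface text tells. Its arguments: {"type":"object","properties":{"motion":{"type":"array"},"force":{"type":"number"}},"required":["motion"]}

```bash
mkdir -p pics; ls
python3 - <<'E'
from station import get_state,cams,robot
import cv2,numpy as np
for n in ("top","side","wrist"):
    ci=cams.camera_info(n)
    p,d=cams.camera(n); cv2.imwrite(f"pics/a_{n}.png",p[:,:,::-1]); np.savez(f"a_{n}.npz",p=p,d=d,**{k:ci[k] for k in "KRt"})
    print(n,np.round(ci["K"],1).tolist(),np.round(ci["R"],3).tolist(),np.round(ci["t"],3))
s=get_state();print(s["time"],s["tool_pos"],np.round(s["tool_rot"],3),s["grip_width"],robot.pinch_z)
E
```

```text
pics
top [[411.4, 0.0, 260.3], [0.0, 411.4, 183.5], [0.0, 0.0, 1.0]] [[0.016, -0.999, 0.029], [-0.993, -0.02, -0.117], [0.118, -0.027, -0.993]] [-0.054  0.46   1.024]
side [[412.5, 0.0, 259.2], [0.0, 412.5, 193.4], [0.0, 0.0, 1.0]] [[0.938, -0.346, 0.018], [-0.174, -0.515, -0.84], [0.3, 0.784, -0.543]] [-0.463  0.116  1.179]
wrist [[321.4, 0.0, 261.9], [0.0, 321.4, 193.2], [0.0, 0.0, 1.0]] [[0.406, -0.914, -0.002], [-0.866, -0.385, 0.318], [-0.291, -0.127, -0.948]] [-0.575 -0.041  0.382]
0.15 [ 0.2331928  -0.52508916  0.23055441] [[ 0.406 -0.914 -0.   ]
 [-0.914 -0.406  0.001]
 [-0.001 -0.    -1.   ]] 0.08539157678654223 0.0187
```

View pics/a_top.png

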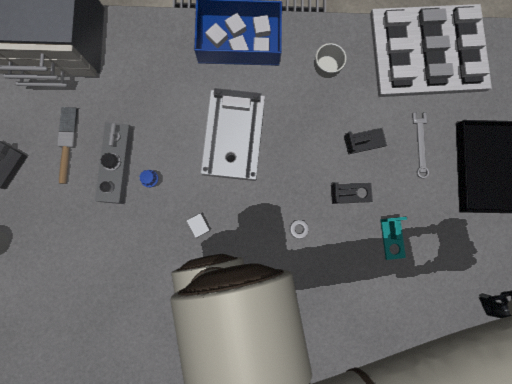

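View pics/a_side.png

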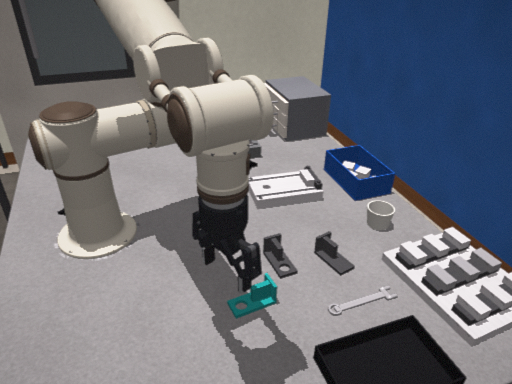

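View pics/a_wrist.png

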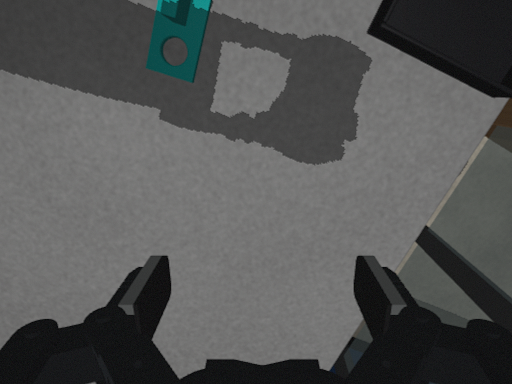

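The top view shows these candidates:
- **Stop:** a dark piece at (352,193), apparently with a hole. A dark piece at (365,140) has no visible hole, and the turquoise one is at (393,237).
- **Thumbscrew:** the block pins are at (114,135), (110,161) and (106,187). A loose blue one is at (148,178).

I'll check these in close crops.

Run:
```python
import cv2,numpy as np
p=cv2.imread("pics/a_top.png")
a=cv2.resize(p[115:215,85:170],None,fx=4.5,fy=4.5,interpolation=cv2.INTER_CUBIC)
b=cv2.resize(p[115:215,320:405],None,fx=4.5,fy=4.5,interpolation=cv2.INTER_CUBIC)
c=np.hstack([a,b]); c=np.clip(c.astype(float)*1.6,0,255).astype(np.uint8)
cv2.imwrite("pics/a_crop.png",c)
c=cv2.resize(p[80:190,190:280],None,fx=5,fy=5,interpolation=cv2.INTER_CUBIC);cv2.imwrite("pics/a_pal.png",c)
```

```text
(no output)
```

View pics/a_crop.png

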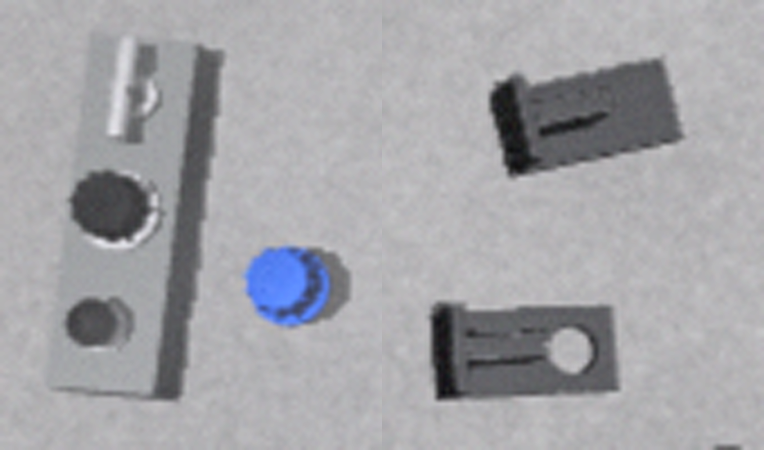

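View pics/a_pal.png

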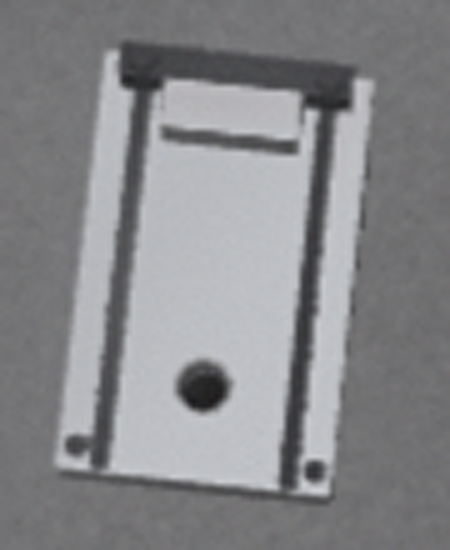

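The crops settle it. The holed dark stop is at (362,193), with its face plate at the left end. The black fluted knob in the middle of the block at (110,161) is the thumbscrew; the T-bar, the small knob and the blue one are look-alikes. The pallet hole is at (231,157), with the workpiece at the top. Next I'll measure positions.

```bash
cat > h.py <<'E'
import numpy as np,cv2
def load(n):
    z=np.load(n+".npz"); return z
def ray(z,uv,h):
    K,R,t=z["K"],z["R"],z["t"]; uv=np.atleast_2d(np.asarray(uv,float))
    d=np.c_[uv,np.ones(len(uv))]@np.linalg.inv(K).T@R; c=-R.T@t
    return c+d*((h-c[2])/d[:,2])[:,None]
def proj(z,X):
    c=np.atleast_2d(X)@z["R"].T+z["t"]; c=c@z["K"].T; return c[:,:2]/c[:,2:]
def pts(z):
    d=z["d"];v,u=np.mgrid[:d.shape[0],:d.shape[1]]
    c=np.stack([u,v,np.ones_like(u)],-1)@np.linalg.inv(z["K"]).T*d[...,None]
    return (c-z["t"])@z["R"]
def blobs(m,amin=20):
    n,l,s,c=cv2.connectedComponentsWithStats(m.astype(np.uint8)); return [(l==i,s[i],c[i]) for i in range(1,n) if s[i,4]>=amin]
E
python3 - <<'E'
from h import *
z=load("a_top"); g=cv2.cvtColor(z["p"],cv2.COLOR_RGB2GRAY).astype(int); P=pts(z)
def sub(u0,u1,v0,v1):
    m=np.zeros(g.shape,bool); m[v0:v1,u0:u1]=1; return m
# pallet hole
m=(g<110)&sub(220,243,146,170)
for b,s,c in blobs(m): print("palhole",s,c,ray(z,[c],.035))
# pallet plate
m=(P[...,2]>.025)&(P[...,2]<.045)&sub(195,275,80,190)
for b,s,c in blobs(m,300):
    cn=max(cv2.findContours(b.astype(np.uint8),0,1)[0],key=cv2.contourArea); bx=cv2.boxPoints(cv2.minAreaRect(cn)); print("pallet",bx.tolist()); w=ray(z,bx,.035); print(np.round(w,4).tolist())
# slots
m=(g<125)&sub(195,275,100,178)
for b,s,c in blobs(m,30):
    v,u=np.nonzero(b); W=ray(z,np.c_[u,v],.035)[:,:2]; l=cv2.fitLine(W.astype(np.float32),2,0,.01,.01).ravel(); print("slot",s,c,l, np.degrees(np.arctan2(l[1],l[0])))
# stop
m=(g<90)&sub(325,380,178,210)
print("bg",g[193,345],g[193,362],g[200,385])
for b,s,c in blobs(m):
    cn=max(cv2.findContours(b.astype(np.uint8),0,1)[0],key=cv2.contourArea); r=cv2.minAreaRect(cn);bx=cv2.boxPoints(r); print("stop",s,r); print(np.round(ray(z,bx,.01),4).tolist())
m=(g>105)&sub(352,369,185,202)
for b,s,c in blobs(m,15): print("stophole",s,c,ray(z,[c],.01))
# knob
print("kn",g[155:168,98:124])
m=(g<70)&sub(98,121,150,175)
for b,s,c in blobs(m): print("knob",s,c,ray(z,[c],.077), np.median(P[b],0))
E
```

```text
palhole [226 152  10  10  75] [230.29333333 156.84      ] [[0.52742034 0.03241803 0.035     ]]
pallet [[200.69284057617188, 173.6109161376953], [210.56314086914062, 89.71330261230469], [265.2764587402344, 96.15016174316406], [255.40615844726562, 180.0477752685547]]
[[0.4827, 0.1062, 0.035], [0.7033, 0.088, 0.035], [0.6898, -0.0546, 0.035], [0.469, -0.0327, 0.035]]
slot [ 195  100   43   78 1111] [204.30423042 137.62016202] [0.9979691  0.0637     0.5763726  0.10013584] 3.6522138
slot [246 100  15  78 305] [251.24262295 136.90491803] [ 0.996637   -0.08194324  0.5810204  -0.02009765] -4.700272
slot [ 256  100   19   78 1134] [267.03880071 142.11992945] [ 0.99925095 -0.03869835  0.5682345  -0.06092712] -2.2178059
slot [222 105  28   6  75] [235.81333333 107.70666667] [0.08338659 0.9965173  0.6568575  0.02134055] 85.21674
slot [225 152  11  11  86] [230.13953488 156.8255814 ] [0.45137417 0.89233476 0.52745396 0.03280992] 63.168114
bg 67 111 111
stop [330 182  43  22 751] ((351.0, 192.5), (21.0, 42.0), 90.0)
[[0.4709, -0.2282, 0.01], [0.4731, -0.339, 0.01], [0.4179, -0.3381, 0.01], [0.4159
[... 963 characters left out ...]
48  91 117  81  80 102  96]
 [106 108  94  58  46  40  41  45  42  45  45  46  47  49  46  41  41  38
   48  79 133 124  86  98 105  97]
 [106 105 101  91  62  41  41  43  43  47  44  45  45  46  41  39  39  39
   51  92 130 109  76 102 101  95]
 [110 105 104 102  93  54  41  44  43  44  42  44  47  46  40  38  42  46
   70 115 123  82  79 101 102  85]
 [109 103 103 103  97  81  63  49  35  39  37  38  37  41  35  37  49  82
  115 129 108  80  97 103 101  81]
 [111 103 102 102 101 106 111  98  68  58  47  33  36  45  53  45  84 135
  132 108  85  98 104 102 101  82]]
knob [101 153  18  16 207] [108.89371981 160.2705314 ] [[0.50490159 0.32413721 0.077     ]] [0.50534922 0.32483548 0.07719523]
```

The target stop's hole is at about (0.446,-0.311), with its +x roughly along world +y. The pallet hole is at (0.527,0.032) with a yaw of about -5°. The knob is at (0.505,0.324). I'll hover over the rib for a close look.

Request:
{"fn": "apply_moves", "kwargs": {
  "motion": [
    {"dp": [-15.1,-30.0,3.0],"turn": [0,0,-67],"fingers": 1},
    {"dp": [-15.1,-30.0,3.0],"turn": [0,0,-67],"fingers": 1},
    {"dp": [-15.1,-30.0,3.0],"turn": [0,0,-67],"fingers": 1},
    {"dp": [-15.1,-30.0,3.0],"turn": [0,0,-67],"fingers": 1},
    {"dp": [-15.1,-30.0,3.0],"turn": [0,0,-67],"fingers": 1},
    {"dp": [-15.1,-30.0,3.0],"turn": [0,0,-67],"fingers": 1},
    {"dp": [-15.1,-30.0,3.0],"turn": [0,0,-67],"fingers": 1},
    {"dp": [-15.1,-30.0,3.0],"turn": [0,0,-67],"fingers": 1},
    {"dp": [-15.1,-30.0,3.0],"turn": [0,0,-67],"fingers": 1},
    {"dp": [-15.1,-30.0,3.0],"turn": [0,0,-67],"fingers": 1},
    {"dp": [-15.1,-30.0,3.0],"turn": [0,0,-67],"fingers": 1},
    {"dp": [-15.1,-30.0,3.0],"turn": [0,0,-67],"fingers": 1}
  ]
}}

```text
time: 1.35
tool_pos: [0.4457, -0.266, 0.2009]
tool_rot: [[1.0, 0.014, -0.0], [0.014, -1.0, 0.001], [-0.0, -0.001, -1.0]]
force: [0.4, -0.3, 0.4]
grip_width: 0.0857
```

```bash
cat > snap.py <<'E'
import sys
from station import get_state,cams
import cv2,numpy as np
tag=sys.argv[1]
for n in sys.argv[2:]:
    ci=cams.camera_info(n)
    p,d=cams.camera(n); cv2.imwrite(f"pics/{tag}_{n}.png",p[:,:,::-1]); np.savez(f"{tag}_{n}.npz",p=p,d=d,**{k:ci[k] for k in "KRt"})
s=get_state();print(s["time"],np.round(s["joint_positions"],3),np.round(s["tool_pos"],4),np.round(s["tool_rot"],3).tolist(),np.round(s["force"],1),s["grip_width"])
E
python3 snap.py b wrist
```

```text
1.4 [-7.720e-01  3.900e-02  1.787e+00  1.000e-03  1.317e+00 -7.860e-01] [ 0.4457 -0.2659  0.2009] [[1.0, 0.014, -0.0], [0.014, -1.0, 0.001], [-0.0, -0.001, -1.0]] [0.7 0.2 0.2] 0.08508242202316427
```

View pics/b_wrist.png

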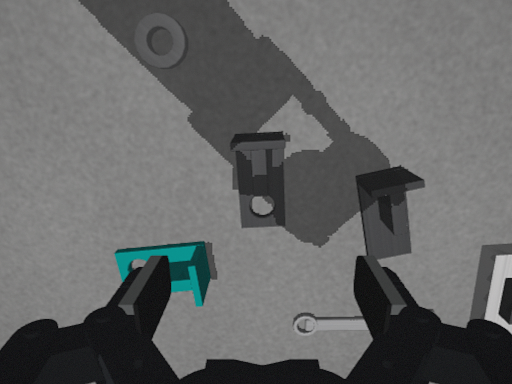

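The wrist view shows the holed stop at the centre, with its hole at about (262,205), face plate at (258,140) and rib between them. I'll refine the pose.

Run:
```python
from h import *
z=load("b_wrist"); P=pts(z)
c=cv2.resize(z["p"][120:240,210:310,::-1],None,fx=5,fy=5,interpolation=cv2.INTER_CUBIC)
cv2.imwrite("pics/b_crop.png",np.clip(c*1.8,0,255).astype(np.uint8))
m=np.zeros(P.shape[:2],bool); m[120:240,215:305]=1
zz=P[...,2]
f=m&(zz>.006)&(zz<.016)
hi=m&(zz>.02)
for nm,k in(("foot",f),("hi",hi),("rib",m&(zz>.045)&(zz<.054)&(P[...,1]<-.245)),("plate",m&(zz>.045)&(P[...,1]>-.24))):
    X=P[k]; print(nm,k.sum(),X.min(0).round(4),X.max(0).round(4),np.median(X,0).round(4))
# per y-row foot x extents
X=P[f]
for y in np.arange(-.335,-.24,.008):
    q=X[abs(X[:,1]-y)<.004]; 
    if len(q): print(round(y,3),len(q),q[:,0].min().round(4),q[:,0].max().round(4))
```

```text
foot 2518 [ 0.4172 -0.3371  0.006 ] [ 0.4724 -0.2297  0.0159] [ 0.4507 -0.2889  0.0116]
hi 1530 [ 0.4169 -0.2853  0.0205] [ 0.4659 -0.1844  0.3451] [ 0.4435 -0.2379  0.0539]
rib 449 [ 0.4361 -0.2853  0.0511] [ 0.4516 -0.245   0.054 ] [ 0.4436 -0.264   0.0533]
plate 642 [ 0.4172 -0.2399  0.0452] [ 0.4659 -0.1844  0.3451] [ 0.4443 -0.2338  0.0574]
-0.335 186 0.4237 0.4724
-0.327 302 0.4226 0.4723
-0.319 183 0.4226 0.4721
-0.311 142 0.4217 0.4717
-0.303 174 0.4217 0.4704
-0.295 218 0.4207 0.4701
-0.287 219 0.4198 0.4698
-0.279 231 0.4197 0.4695
-0.271 225 0.4188 0.4692
-0.263 234 0.4189 0.4679
-0.255 243 0.4179 0.4677
-0.247 96 0.418 0.4674
```

View pics/b_crop.png

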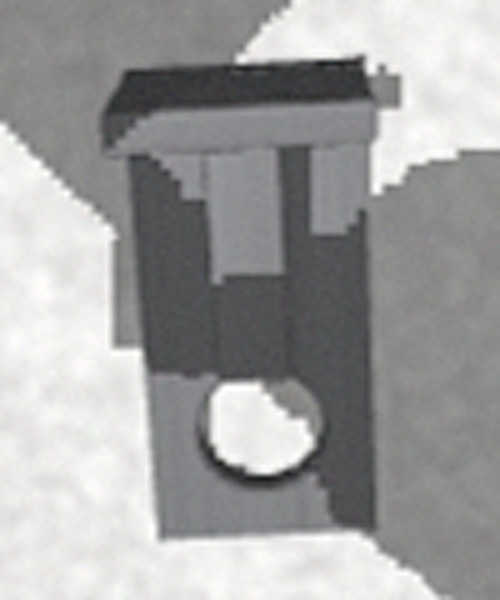

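The stop's yaw is about 93.5° with its hole at (0.4465,-0.3115), so the grasp point is (0.4437,-0.2666). I'll descend and grip.

Request:
{"fn": "apply_moves", "kwargs": {
  "motion": [
    {"dp": [-0.2,0.1,4],"turn": [0,0,-2.7],"fingers": 1},
    {"dp": [-0.2,0.1,8],"turn": [0,0,-2.7],"fingers": 1},
    {"dp": [-0.2,0.1,12],"turn": [0,0,-2.7],"fingers": 1},
    {"dp": [-0.2,0.1,15],"turn": [0,0,-2.7],"fingers": 1},
    {"dp": [-0.2,0.1,17],"turn": [0,0,-2.7],"fingers": 1},
    {"dp": [-0.2,0.1,18.3],"turn": [0,0,-2.7],"fingers": 1},
    {"dp": [-0.2,0.1,18.3],"turn": [0,0,-2.7],"fingers": 1},
    {"dp": [-0.2,0.1,18.3],"turn": [0,0,-2.7],"fingers": -1},
    {"dp": [-0.2,0.1,18.3],"turn": [0,0,-2.7],"fingers": -1},
    {"dp": [-0.2,0.1,18.3],"turn": [0,0,-2.7],"fingers": -1},
    {"dp": [-0.2,0.1,18.3],"turn": [0,0,-2.7],"fingers": -1},
    {"dp": [-0.2,0.1,18.3],"turn": [0,0,-2.7],"fingers": -1},
    {"dp": [-0.2,0.1,18.3],"turn": [0,0,-2.7],"fingers": -1},
    {"dp": [-0.2,0.1,18.3],"turn": [0,0,-2.7],"fingers": -1},
    {"dp": [-0.2,0.1,18.3],"turn": [0,0,-2.7],"fingers": -1}
  ],
  "force": 70
}}

```text
time: 2.9
tool_pos: [0.4442, -0.2671, 0.0185]
tool_rot: [[0.998, 0.061, 0.001], [0.061, -0.998, 0.001], [0.001, -0.001, -1.0]]
force: [-1.0, 1.0, 6.0]
grip_width: 0.0132
```

Request:
{"fn": "apply_moves", "kwargs": {
  "motion": [
    {"dp": [0,0,-3],"fingers": -1,"turn": [0,0,0]},
    {"dp": [0,0,-6],"fingers": -1,"turn": [0,0,0]},
    {"dp": [0,0,-9],"fingers": -1,"turn": [0,0,0]},
    {"dp": [0,0,-12],"fingers": -1,"turn": [0,0,0]},
    {"dp": [0,0,-12],"fingers": -1,"turn": [0,0,0]}
  ]
}}

```text
time: 3.4
tool_pos: [0.446, -0.269, 0.1422]
tool_rot: [[0.998, 0.061, 0.006], [0.061, -0.998, -0.005], [0.006, 0.005, -1.0]]
force: [0.0, -0.7, -2.9]
grip_width: 0.013
```

```bash
python3 snap.py c wrist
```

```text
3.45 [-7.760e-01  1.030e-01  1.847e+00  1.000e-03  1.188e+00 -8.370e-01] [ 0.4448 -0.2679  0.1396] [[0.998, 0.061, 0.003], [0.061, -0.998, -0.002], [0.003, 0.002, -1.0]] [ 0.   0.  -4.1] 0.013093847698711247
```

View pics/c_wrist.png

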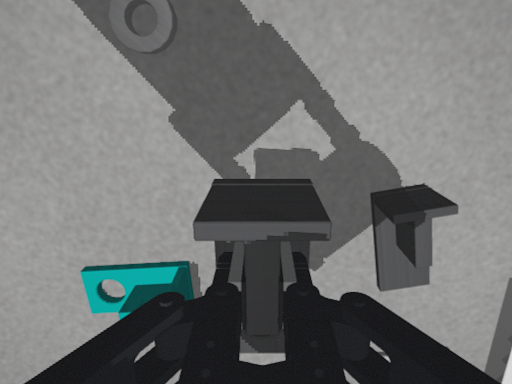

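Run:
```python
from h import *
z=load("c_wrist"); P=pts(z)
tp=np.array([.4448,-.2679,.1396]);R=np.array([[0.998,0.061,0.003],[0.061,-0.998,-0.002],[0.003,0.002,-1.0]])
L=(P-tp)@R
# plate top band rows 222-238 ; rib
for nm,(v0,v1,u0,u1) in dict(platetop=(224,236,200,325),rib=(270,330,252,274),face=(190,215,222,305)).items():
    X=L[v0:v1,u0:u1].reshape(-1,3); 
    print(nm,np.median(X,0).round(4),X.min(0).round(4),X.max(0).round(4))
    A=np.c_[X[:,:2],np.ones(len(X))]; print(np.linalg.lstsq(A,X[:,2],rcond=None)[0].round(3))
X=L[224:236,196:330].reshape(-1,3); X=X[(X[:,2]<-.03)&(X[:,2]>-.045)]
print("plate top x",X[:,0].min(),X[:,0].max(),"y",X[:,1].min(),X[:,1].max(), np.linalg.lstsq(np.c_[X[:,0],np.ones(len(X))],X[:,1],rcond=None)[0])
```

```text
platetop [ 0.0018 -0.0317 -0.0415] [-0.0205 -0.081  -0.1465] [ 0.0243 -0.0289 -0.0395]
[-0.002  1.862  0.017]
rib [ 0.0019  0.0011 -0.0376] [-0.0023 -0.081  -0.1465] [ 0.0065  0.0171 -0.0356]
[ 0.033  0.454 -0.039]
face [ 0.0023 -0.0346 -0.0213] [-0.0165 -0.081  -0.1465] [ 0.0214 -0.0339 -0.0034]
[0.003 2.743 0.074]
plate top x -0.022000588351494908 0.026284867790148027 y -0.03440735626153761 -0.028894816930594078 [ 0.00019513 -0.03161754]
```

Held squarely, with the TCP at about x=45.5 in the stop's frame. Next I carry it to the pallet and turn it by 98.7°.

Request:
{"fn": "apply_moves", "kwargs": {
  "motion": [
    {"dp": [3,-5,0],"turn": [0,0,8],"fingers": -1},
    {"dp": [5,-9,0],"turn": [0,0,16],"fingers": -1},
    {"dp": [7,-13,0],"turn": [0,0,24],"fingers": -1},
    {"dp": [9,-17,0],"turn": [0,0,32],"fingers": -1},
    {"dp": [11,-21,0],"turn": [0,0,40],"fingers": -1},
    {"dp": [13,-25,0],"turn": [0,0,48],"fingers": -1},
    {"dp": [14.5,-28.7,0],"turn": [0,0,56],"fingers": -1},
    {"dp": [14.5,-28.7,0],"turn": [0,0,64],"fingers": -1},
    {"dp": [14.5,-28.7,0],"turn": [0,0,72],"fingers": -1},
    {"dp": [14.5,-28.7,0],"turn": [0,0,80],"fingers": -1},
    {"dp": [14.5,-28.7,0],"turn": [0,0,88],"fingers": -1},
    {"dp": [14.5,-28.7,0],"turn": [0,0,95],"fingers": -1},
    {"dp": [14.5,-28.7,0],"turn": [0,0,98.7],"fingers": -1},
    {"dp": [14.5,-28.7,0],"turn": [0,0,98.7],"fingers": -1},
    {"dp": [14.5,-28.7,0],"turn": [0,0,98.7],"fingers": -1}
  ]
}}

```text
time: 4.95
tool_pos: [0.5707, 0.0277, 0.1373]
tool_rot: [[-0.089, -0.996, -0.001], [-0.996, 0.089, -0.001], [0.001, 0.001, -1.0]]
force: [0.1, 0.3, -3.3]
grip_width: 0.0131
```

```bash
python3 snap.py d wrist side
```

```text
5.05 [-1.620e-01  2.380e-01  1.697e+00 -1.000e-03  1.206e+00  1.498e+00] [0.5713 0.0276 0.1382] [[-0.089, -0.996, 0.001], [-0.996, 0.089, -0.001], [0.001, -0.001, -1.0]] [ 0.6  0.1 -3.5] 0.012929546759706433
```

View pics/d_wrist.png

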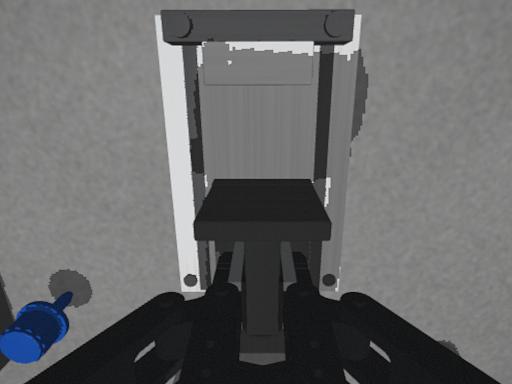

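View pics/d_side.png

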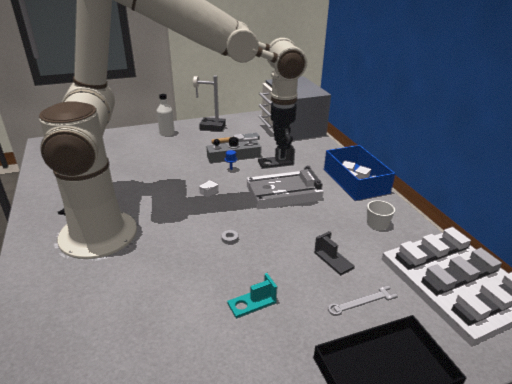

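The wrist view shows the stop in line with the slots, face plate at (262,210) towards the workpiece at (255,65), and centred between the slots (193 and 322). Now to lower it.

Request:
{"fn": "apply_moves", "kwargs": {
  "motion": [
    {"dp": [0,-0.1,2.5],"turn": [0,0,0],"fingers": -1},
    {"dp": [0,-0.1,5],"turn": [0,0,0],"fingers": -1},
    {"dp": [0,-0.1,7],"turn": [0,0,0],"fingers": -1},
    {"dp": [0,-0.1,7.9],"turn": [0,0,0],"fingers": -1},
    {"dp": [0,-0.1,8.2],"turn": [0,0,0],"fingers": -1},
    {"dp": [0,-0.1,8.2],"turn": [0,0,0],"fingers": -1},
    {"dp": [0,-0.1,8.4],"turn": [0,0,0],"fingers": -1},
    {"dp": [0,-0.1,8.5],"turn": [0,0,0],"fingers": -1},
    {"dp": [0,-0.1,8.5],"turn": [0,0,0],"fingers": -1},
    {"dp": [0,-0.1,8.5],"turn": [0,0,0],"fingers": -1}
  ]
}}

```text
time: 6.05
tool_pos: [0.5726, 0.0274, 0.0536]
tool_rot: [[-0.089, -0.996, 0.001], [-0.996, 0.089, -0.001], [0.001, -0.002, -1.0]]
force: [0.5, -0.3, -2.9]
grip_width: 0.0132
```

Request:
{"fn": "apply_moves", "kwargs": {
  "motion": [
    {"dp": [0,0,0.1],"turn": [0,0,0],"fingers": -1},
    {"dp": [0,0,0.1],"turn": [0,0,0],"fingers": -1},
    {"dp": [0,0,0.2],"turn": [0,0,0],"fingers": -1},
    {"dp": [0,0,0.2],"turn": [0,0,0],"fingers": -1}
  ]
}}

```text
time: 6.45
tool_pos: [0.5729, 0.0273, 0.0535]
tool_rot: [[-0.089, -0.996, 0.002], [-0.996, 0.089, -0.002], [0.002, -0.002, -1.0]]
force: [-7.7, -0.0, 12.4]
grip_width: 0.013
```

Contact at the expected height. Release and lift.

Request:
{"fn": "apply_moves", "kwargs": {
  "motion": [
    {"dp": [0,0,-0.1],"turn": [0,0,0],"fingers": -1},
    {"dp": [0,0,-0.1],"turn": [0,0,0],"fingers": 0},
    {"dp": [0,0,-0.1],"turn": [0,0,0],"fingers": 0.5},
    {"dp": [0,0,-0.1],"turn": [0,0,0],"fingers": 1},
    {"dp": [0,0,-0.1],"turn": [0,0,0],"fingers": 1},
    {"dp": [0,0,-0.1],"turn": [0,0,0],"fingers": 1},
    {"dp": [0,0,-3],"turn": [0,0,0],"fingers": 1},
    {"dp": [0,0,-7],"turn": [0,0,0],"fingers": 1},
    {"dp": [0,4,-11],"turn": [0,0,0],"fingers": 1},
    {"dp": [0,8,-15],"turn": [0,0,0],"fingers": 1},
    {"dp": [0,10,-16],"turn": [0,0,0],"fingers": 1},
    {"dp": [0,10,-16],"turn": [0,0,0],"fingers": 1},
    {"dp": [0,10,-16],"turn": [0,0,0],"fingers": 1}
  ]
}}

```text
time: 7.75
tool_pos: [0.4733, 0.0364, 0.2138]
tool_rot: [[-0.089, -0.996, 0.004], [-0.996, 0.089, -0.002], [0.002, -0.004, -1.0]]
force: [0.7, 1.0, 0.0]
grip_width: 0.0852
```

```bash
python3 snap.py e wrist
```

```text
7.8 [-1.780e-01 -9.400e-02  1.892e+00 -1.000e-03  1.341e+00  1.483e+00] [0.4732 0.0364 0.2128] [[-0.089, -0.996, 0.001], [-0.996, 0.089, -0.002], [0.001, -0.002, -1.0]] [1.  0.3 0.2] 0.08549975206153071
```

View pics/e_wrist.png

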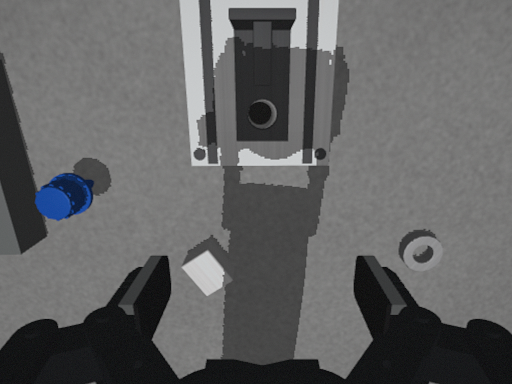

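The stop lies flat between the slots, hole at (263,113), with the dark pallet hole visible through it. Measure the offset.

Run:
```python
from h import *
z=load("e_wrist"); P=pts(z); g=cv2.cvtColor(z["p"],cv2.COLOR_RGB2GRAY).astype(int)
c=cv2.resize(z["p"][85:145,225:305,::-1],None,fx=8,fy=8,interpolation=cv2.INTER_CUBIC); cv2.imwrite("pics/e_crop.png",np.clip(c.astype(float)*2,0,255).astype(np.uint8))
m=np.zeros(g.shape,bool); m[85:146,225:300]=1
f=m&(P[...,2]>.041)&(P[...,2]<.05); X=P[f]
A=np.c_[X[:,:2],np.ones(len(X))]; print("foot plane",np.linalg.lstsq(A,X[:,2],rcond=None)[0].round(4),np.median(X[:,2]))
cn=max(cv2.findContours(f.astype(np.uint8),0,1)[0],key=cv2.contourArea)
for v in range(90,140,8):
    u=np.nonzero(f[v])[0]; print(v,u.min(),u.max(),ray(z,[[u.min(),v],[u.max(),v]],.045)[:,:2].round(4).tolist())
v,u=np.nonzero(f); print("end row",v.max(),ray(z,[[264,v.max()]],.045))
```

```text
foot plane [0.0009 0.0014 0.046 ] 0.04657104176787064
90 235 288 [[0.5544, 0.0539], [0.55, 0.0049]]
98 235 287 [[0.5473, 0.0547], [0.543, 0.0063]]
106 235 288 [[0.5401, 0.0556], [0.5357, 0.0058]]
114 235 287 [[0.5329, 0.0564], [0.5285, 0.0072]]
122 236 287 [[0.5254, 0.0563], [0.521, 0.0077]]
130 236 287 [[0.5178, 0.0572], [0.5135, 0.0082]]
138 236 287 [[0.5102, 0.058], [0.5058, 0.0087]]
end row 141 [[0.50488244 0.0312133  0.045     ]]
```

View pics/e_crop.png

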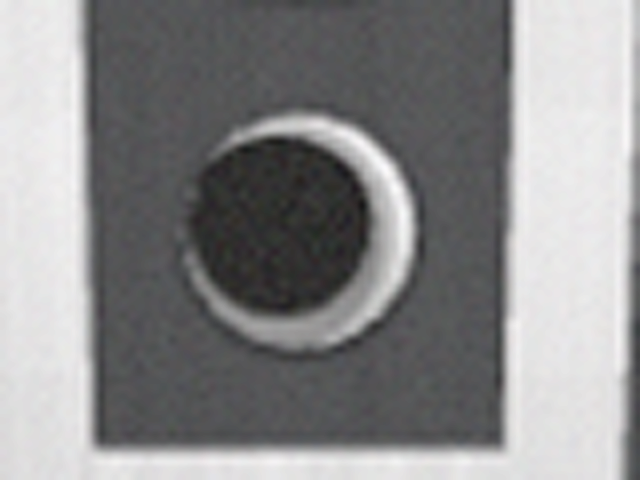

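Run:
```python
from h import *
z=load("e_wrist"); P=pts(z)
o=lambda x,y:[225+(x+.5)/8-.5,85+(y+.5)/8-.5]
print("stop",ray(z,[o(302,232)],.045)); 
for h in (.035,.0): print("dark",h,ray(z,[o(281,225),o(190,225),o(372,225)],h))
print("cam",-z["R"].T@z["t"])
for v in (113,): print(P[v,248:280,2].round(3)); print(z["p"][v,248:280,0])
```

```text
stop [[0.53095056 0.03054434 0.045     ]]
dark 0.035 [[0.53123229 0.03307202 0.035     ]
 [0.53222376 0.04415384 0.035     ]
 [0.53024072 0.02198918 0.035     ]]
dark 0.0 [[0.52862708 0.03349516 0.        ]
 [0.52972593 0.04577714 0.        ]
 [0.52752813 0.02121206 0.        ]]
cam [0.55528796 0.02916485 0.35817943]
[0.003 0.002 0.004 0.003 0.003 0.003 0.003 0.004 0.004 0.003 0.004 0.002
 0.004 0.002 0.002 0.004 0.003 0.003 0.002 0.002 0.002 0.003 0.003 0.002
 0.035 0.035 0.036 0.037 0.045 0.047 0.047 0.046]
[ 36  25  23  25  24  24  26  27  24  21  23  25  21  24  24  20  20  20
  26  20  23  25  25  52  77  92 105 119  93  42  41  43]
```

The stop sits at about (0.5276,0.0313) and the pallet hole is about 4 mm to its left, so the clear passage is centred on (0.528,0.0333). That leaves enough room for the shank. Now over to the thumbscrew.

Request:
{"fn": "apply_moves", "kwargs": {
  "motion": [
    {"dp": [-5,0.5,-1],"turn": [0,0,0],"fingers": 1},
    {"dp": [-10,1,-1],"turn": [0,0,0],"fingers": 1},
    {"dp": [-15,1.5,-1],"turn": [0,0,0],"fingers": 1},
    {"dp": [-20,2,-1],"turn": [0,0,0],"fingers": 1},
    {"dp": [-25,2.5,-1],"turn": [0,0,0],"fingers": 1},
    {"dp": [-28.6,2.9,-1],"turn": [0,0,0],"fingers": 1},
    {"dp": [-28.6,2.9,-1],"turn": [0,0,0],"fingers": 1},
    {"dp": [-28.6,2.9,-1],"turn": [0,0,0],"fingers": 1},
    {"dp": [-28.6,2.9,-1],"turn": [0,0,0],"fingers": 1},
    {"dp": [-28.6,2.9,-1],"turn": [0,0,0],"fingers": 1}
  ]
}}

```text
time: 8.8
tool_pos: [0.4702, 0.3227, 0.2218]
tool_rot: [[-0.091, -0.996, 0.001], [-0.996, 0.091, -0.002], [0.002, -0.001, -1.0]]
force: [0.5, -0.8, -0.7]
grip_width: 0.0852
```

```bash
python3 snap.py f wrist top
```

```text
8.9 [ 3.910e-01  1.530e-01  1.621e+00 -2.000e-03  1.367e+00  2.053e+00] [0.4702 0.3229 0.2223] [[-0.091, -0.996, 0.001], [-0.996, 0.091, -0.002], [0.002, -0.002, -1.0]] [-0.3 -0.3  0.2] 0.08573349106114922
```

View pics/f_wrist.png

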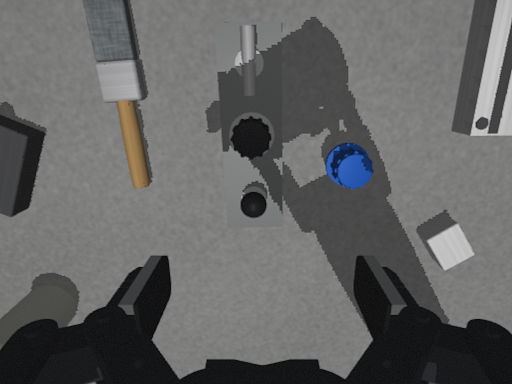

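View pics/f_top.png

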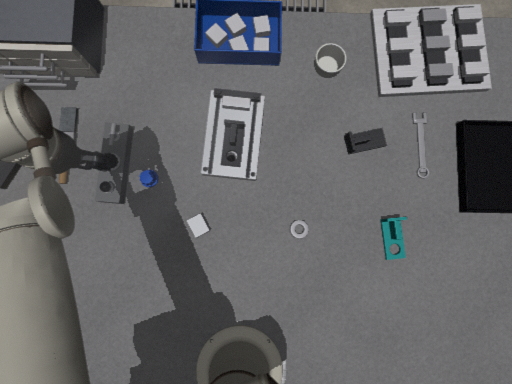

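In the wrist view the fluted knob is at (251,137), the T-bar at (248,60) and the small round knob at (254,204). The row lines up with the tool's y axis. The blue one at (350,165) is off the block. Measure.

Run:
```python
from h import *
z=load("f_wrist"); P=pts(z)
k=(abs(P[...,2]-.078)<.005); k[:100]=0;k[170:]=0;k[:,:220]=0;k[:,290:]=0
for b,s,c in blobs(k,100):
    (cx,cy),r=cv2.minEnclosingCircle(np.argwhere(b)[:,::-1].astype(np.float32)); print("knob",s,c,(cx,cy,r),ray(z,[c,(cx,cy)],.077), np.median(P[b],0))
for nm,(v0,v1,u0,u1) in dict(small=(190,220,238,270),tbar=(20,100,232,268),blue=(135,190,325,378)).items():
    X=P[v0:v1,u0:u1].reshape(-1,3); X=X[X[:,2]>.055]; print(nm,len(X),X.min(0).round(3),X.max(0).round(3)) if len(X) else print(nm,"low")
t=load("f_top"); c=cv2.resize(t["p"][115:175,205:260,::-1],None,fx=8,fy=8,interpolation=cv2.INTER_CUBIC); cv2.imwrite("pics/f_crop.png",np.clip(c.astype(float)*1.6,0,255).astype(np.uint8))
```

```text
knob [ 230  118   41   42 1195] [250.15899582 138.72217573] (250.183837890625, 138.43458557128906, 20.713455200195312) [[0.50835544 0.32940911 0.077     ]
 [0.50860955 0.32936053 0.077     ]] [0.50855599 0.32929171 0.07841578]
small 547 [0.432 0.315 0.067] [0.553 0.346 0.366]
tbar 1003 [0.544 0.315 0.068] [0.601 0.333 0.366]
blue 1249 [0.45  0.217 0.055] [0.553 0.315 0.366]
```

View pics/f_crop.png

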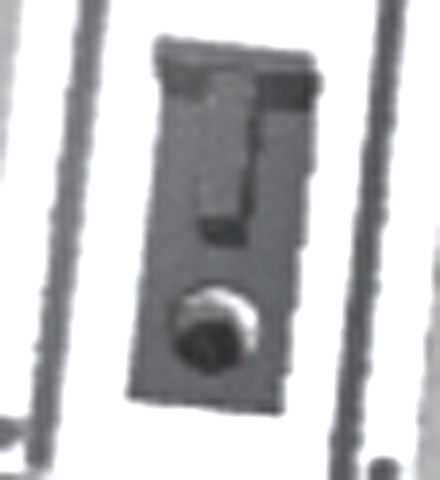

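Knob centre is about (0.5065,0.3295). The top-view estimate was pulled towards -y by the visible knob side, so I use the wrist depth. Descend and grip.

Request:
{"fn": "apply_moves", "kwargs": {
  "motion": [
    {"dp": [-1,-3.6,3],"turn": [0,0,0],"fingers": 1},
    {"dp": [-1,-3.6,7],"turn": [0,0,0],"fingers": 1},
    {"dp": [-1,-3.6,11],"turn": [0,0,0],"fingers": 1},
    {"dp": [-1,-3.6,14],"turn": [0,0,0],"fingers": 1},
    {"dp": [-1,-3.6,16],"turn": [0,0,0],"fingers": 1},
    {"dp": [-1,-3.6,16.8],"turn": [0,0,0],"fingers": 1},
    {"dp": [-1,-3.6,16.8],"turn": [0,0,0],"fingers": 1},
    {"dp": [-1,-3.6,16.8],"turn": [0,0,0],"fingers": 0.1},
    {"dp": [-1,-3.6,16.8],"turn": [0,0,0],"fingers": 0.1},
    {"dp": [-1,-3.6,16.8],"turn": [0,0,0],"fingers": 0.1}
  ],
  "force": 40
}}

```text
time: 9.9
tool_pos: [0.5082, 0.3297, 0.0558]
tool_rot: [[-0.091, -0.996, 0.004], [-0.996, 0.091, -0.001], [0.0, -0.004, -1.0]]
force: [1.1, 0.3, -0.1]
grip_width: 0.0472
```

```bash
python3 snap.py g wrist
```

```text
9.95 [ 3.770e-01  4.240e-01  1.642e+00 -2.000e-03  1.073e+00  2.040e+00] [0.5079 0.3296 0.0555] [[-0.091, -0.996, 0.003], [-0.996, 0.091, -0.001], [0.001, -0.003, -1.0]] [-0.5  0.5  0. ] 0.04708069675932899
```

View pics/g_wrist.png

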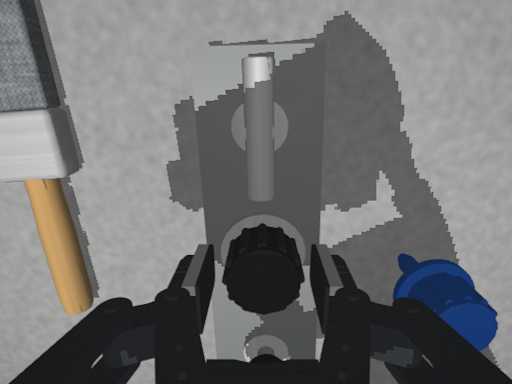

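The knob at (263,265) sits centred between the pads. Close on it.

Request:
{"fn": "apply_moves", "kwargs": {
  "motion": [
    {"dp": [0,0.1,0.2],"turn": [0,0,0],"fingers": 0.1},
    {"dp": [0,0.1,0.2],"turn": [0,0,0],"fingers": -1},
    {"dp": [0,0.1,0.2],"turn": [0,0,0],"fingers": -1},
    {"dp": [0,0.1,0.2],"turn": [0,0,0],"fingers": -1},
    {"dp": [0,0.1,0.2],"turn": [0,0,0],"fingers": -1},
    {"dp": [0,0.1,0.2],"turn": [0,0,0],"fingers": -1}
  ],
  "force": 50
}}

```text
time: 10.55
tool_pos: [0.5072, 0.3298, 0.0539]
tool_rot: [[-0.091, -0.996, 0.004], [-0.996, 0.091, -0.001], [0.0, -0.004, -1.0]]
force: [-0.4, -0.0, 4.5]
grip_width: 0.0329
```

Request:
{"fn": "apply_moves", "kwargs": {
  "motion": [
    {"dp": [0,0,-1],"turn": [0,0,0],"fingers": -1},
    {"dp": [0,0,-3],"turn": [0,0,0],"fingers": -1},
    {"dp": [0,0,-5],"turn": [0,0,0],"fingers": -1},
    {"dp": [0,0,-8],"turn": [0,0,0],"fingers": -1},
    {"dp": [0,0,-11],"turn": [0,0,0],"fingers": -1},
    {"dp": [0,0,-14],"turn": [0,0,0],"fingers": -1},
    {"dp": [0,0,-14],"turn": [0,0,0],"fingers": -1},
    {"dp": [0,0,-14],"turn": [0,0,0],"fingers": -1}
  ]
}}

```text
time: 11.35
tool_pos: [0.5067, 0.3299, 0.1941]
tool_rot: [[-0.091, -0.996, 0.004], [-0.996, 0.091, -0.001], [0.0, -0.004, -1.0]]
force: [-0.0, -0.5, -1.8]
grip_width: 0.0327
```

```bash
python3 snap.py i wrist side
```

```text
11.45 [ 3.790e-01  2.620e-01  1.556e+00 -2.000e-03  1.324e+00  2.041e+00] [0.5055 0.3294 0.1919] [[-0.091, -0.996, 0.001], [-0.996, 0.091, -0.002], [0.002, -0.001, -1.0]] [-0.1 -0.7 -1.7] 0.03225592027896369
```

View pics/i_wrist.png

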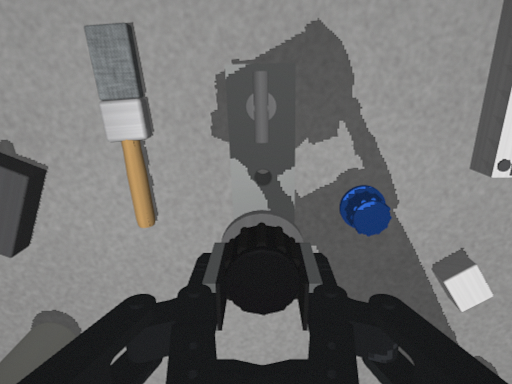

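View pics/i_side.png

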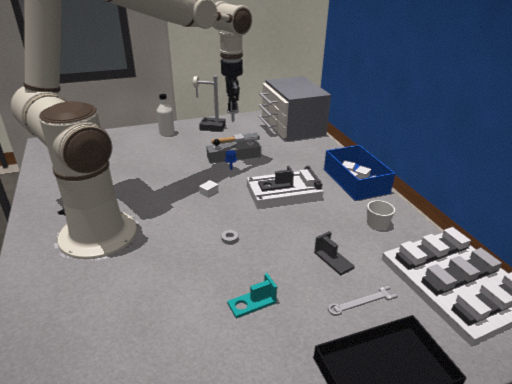

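The thumbscrew is held upright and its block hole at (263,177) is empty. I'll use that hole and the knob to check the grip offset.

Run:
```python
from h import *
z=load("i_wrist"); P=pts(z); g=cv2.cvtColor(z["p"],cv2.COLOR_RGB2GRAY).astype(int)
m=g<50; m2=np.zeros_like(m); m2[165:190,250:278]=1
print(g[177,250:278])
for b,s,c in blobs(m&m2,15): print(s,c,ray(z,[c],.045))
tp=np.array([.5055,.3294,.1919]);R=np.array([[-0.091,-0.996,0.001],[-0.996,0.091,-0.002],[0.002,-0.001,-1.0]])
L=(P-tp)@R
k=(abs(L[...,2]+.024)<.004); k[:210]=0;k[330:]=0;k[:,215:225]=0;k[:,:225]=0;k[:,302:]=0
for b,s,c in blobs(k,300):
    print(s,np.median(L[b],0).round(4)); Q=L[b]; print(Q.min(0).round(4),Q.max(0).round(4))
    cn=max(cv2.findContours(b.astype(np.uint8),0,1)[0],key=cv2.contourArea); print(cv2.minEnclosingCircle(cn))
    print(np.linalg.lstsq(np.c_[Q[:,:2],np.ones(len(Q))],Q[:,2],rcond=None)[0].round(3))
```

```text
[117  71  74  72  60  53  52  50  54  52  53  51  54  52  54  53  52  49
  52  50  49  58  70  75  75  75  70 131]
[ 225  239   77   77 4588] [-0.0004 -0.0055 -0.0266]
[-0.0169 -0.0212 -0.028 ] [ 0.0168  0.0176 -0.02  ]
((263.0, 281.0), 45.48636245727539)
[ 0.004 -0.06  -0.027]
```

Request:
{"fn": "apply_moves", "kwargs": {
  "motion": [
    {"dp": [4,-0.7,0],"turn": [0,0,0],"fingers": -1},
    {"dp": [8,-1.3,0],"turn": [0,0,0],"fingers": -1},
    {"dp": [12,-2,0],"turn": [0,0,0],"fingers": -1},
    {"dp": [16,-2.6,0],"turn": [0,0,0],"fingers": -1},
    {"dp": [20,-3.3,0],"turn": [0,0,0],"fingers": -1},
    {"dp": [24,-4,0],"turn": [0,0,0],"fingers": -1},
    {"dp": [27,-4.5,0],"turn": [0,0,0],"fingers": -1},
    {"dp": [29.3,-4.8,0],"turn": [0,0,0],"fingers": -1},
    {"dp": [29.3,-4.8,0],"turn": [0,0,0],"fingers": -1},
    {"dp": [29.3,-4.8,0],"turn": [0,0,0],"fingers": -1},
    {"dp": [29.3,-4.8,0],"turn": [0,0,0],"fingers": -1}
  ]
}}

```text
time: 12.55
tool_pos: [0.5261, 0.0342, 0.1916]
tool_rot: [[-0.09, -0.996, -0.001], [-0.996, 0.09, -0.001], [0.001, 0.001, -1.0]]
force: [1.0, 0.1, -1.5]
grip_width: 0.0328
```

```bash
python3 snap.py j side wrist
python3 - <<'E'
import cv2
p=cv2.imread("pics/j_side.png"); cv2.imwrite("pics/j_crop.png",cv2.resize(p[80:220,220:350],None,fx=4.2,fy=4.2,interpolation=cv2.INTER_CUBIC))
E
```

```text
12.65 [-0.163  0.069  1.774 -0.002  1.299  1.498] [0.5263 0.0343 0.192 ] [[-0.089, -0.996, -0.0], [-0.996, 0.089, -0.002], [0.002, 0.0, -1.0]] [ 0.8  0.1 -1.2] 0.032337214854780486
```

View pics/j_crop.png

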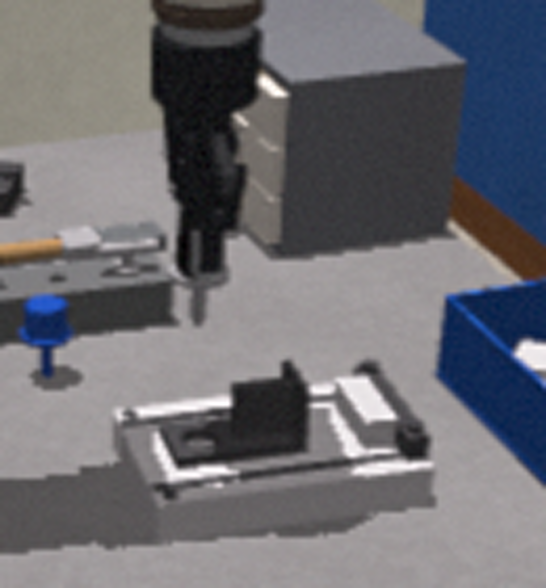

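View pics/j_wrist.png

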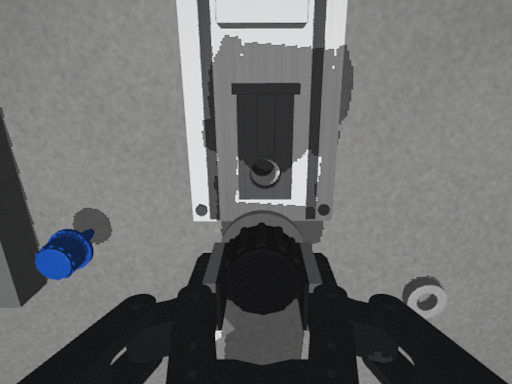

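The side crop shows the shank hanging straight, tip at (267,157) and the stop hole at (267,185). Compare with the projection.

Run:
```python
from h import *
z=load("j_side")
print("tip proj",proj(z,[[.5263,.0343,.146],[.5263,.0343,.19]]), "hole proj",proj(z,[[.5276,.0313,.045],[.5268,.033,.045]]))
print("hole from side", ray(z,[[267.1,184.8]],.045))
c=z["p"][120:200,240:300,::-1]; cv2.imwrite("pics/j_c2.png",cv2.resize(c,None,fx=10,fy=7.5,interpolation=cv2.INTER_CUBIC))
w=load("j_wrist"); 
c=w["p"][150:200,230:305,::-1]; cv2.imwrite("pics/j_c3.png",np.clip(2*cv2.resize(c,None,fx=8,fy=8,interpolation=cv2.INTER_CUBIC).astype(float),0,255).astype(np.uint8))
```

```text
tip proj [[266.0659841  156.12755553]
 [266.45460627 143.33403732]] hole proj [[265.93128048 184.16105514]
 [265.51334398 183.94177643]]
hole from side [[0.52977295 0.02641288 0.045     ]]
```

View pics/j_c2.png

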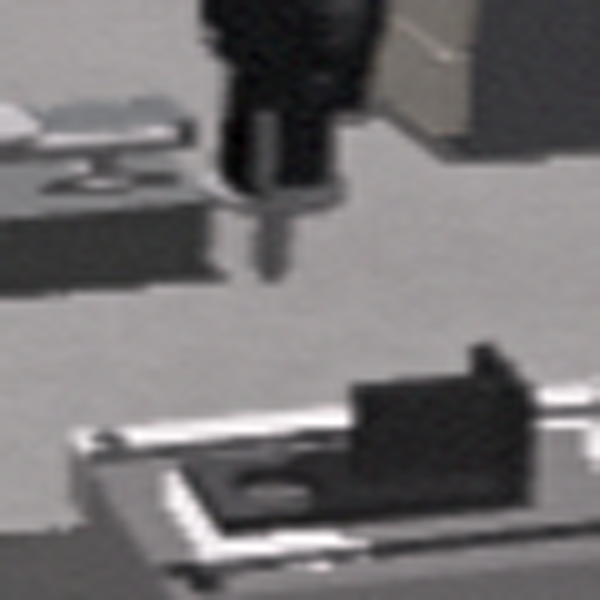

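View pics/j_c3.png

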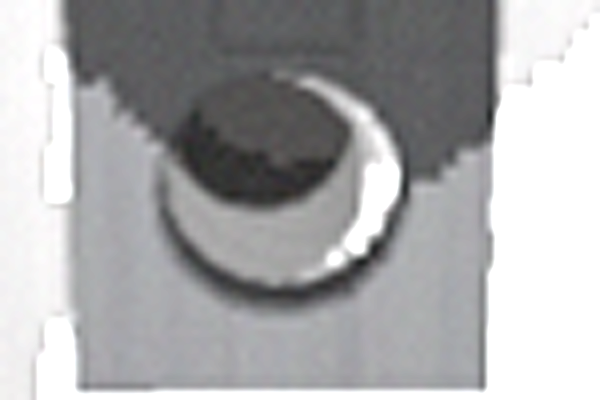

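Run:
```python
from h import *
z=load("j_wrist"); P=pts(z)
o=lambda x,y:[230+(x+.5)/8-.5,150+(y+.5)/8-.5]
print("pallet low/right edge",ray(z,[o(265,208),o(355,150)],.035))
print("stop rim L,R,T,B",ray(z,[o(160,190),o(405,185),o(285,72),o(280,305)],.045))
print((P[165:190,263,2]*1000).round(0)); print((P[168,255:285,2]*1000).round(0))
```

```text
pallet low/right edge [[0.52571763 0.03328561 0.035     ]
 [0.53194759 0.02185604 0.035     ]]
stop rim L,R,T,B [[0.53175332 0.04511054 0.045     ]
 [0.52978137 0.01653182 0.045     ]
 [0.54443845 0.02934022 0.045     ]
 [0.51643654 0.03236085 0.045     ]]
[ 2.  3.  2.  2.  3.  4.  2.  3.  3.  3.  3.  1.  5. 10. 13. 18. 20. 24.
 28. 30. 33. 39. 42. 47. 46.]
[ 2.  4.  3.  3.  2.  3.  3.  4.  2.  2.  3.  3.  4.  2.  3.  3.  3.  3.
  2. 12. 36. 36. 38. 46. 48. 46. 47. 47. 47. 46.]
```

The holes overlap with a 3–4 mm offset, and the passage centre is about 1 mm from the current TCP. I'll lower in stages while watching the force.

Request:
{"fn": "apply_moves", "kwargs": {
  "motion": [
    {"dp": [0.1,0,3],"turn": [0,0,0],"fingers": -1},
    {"dp": [0.1,0,6],"turn": [0,0,0],"fingers": -1},
    {"dp": [0.1,0,8],"turn": [0,0,0],"fingers": -1},
    {"dp": [0.1,0,9],"turn": [0,0,0],"fingers": -1},
    {"dp": [0.1,0,9.5],"turn": [0,0,0],"fingers": -1},
    {"dp": [0.1,0,10],"turn": [0,0,0],"fingers": -1},
    {"dp": [0.1,0,10.5],"turn": [0,0,0],"fingers": -1},
    {"dp": [0.1,0,11],"turn": [0,0,0],"fingers": -1},
    {"dp": [0.1,0,11.3],"turn": [0,0,0],"fingers": -1},
    {"dp": [0.1,0,11.3],"turn": [0,0,0],"fingers": -1}
  ]
}}

```text
time: 13.65
tool_pos: [0.526, 0.0331, 0.0787]
tool_rot: [[-0.089, -0.996, -0.001], [-0.996, 0.089, -0.002], [0.002, 0.001, -1.0]]
force: [-0.3, 0.3, -0.8]
grip_width: 0.0327
```

Tip at about z = 0.030, inside the pallet hole with no contact. Continue.

Request:
{"fn": "apply_moves", "kwargs": {
  "motion": [
    {"dp": [0,0,0.7],"turn": [0,0,0],"fingers": -1},
    {"dp": [0,0,1.4],"turn": [0,0,0],"fingers": -1},
    {"dp": [0,0,1.9],"turn": [0,0,0],"fingers": -1},
    {"dp": [0,0,2.2],"turn": [0,0,0],"fingers": -1},
    {"dp": [0,0,2.35],"turn": [0,0,0],"fingers": -1},
    {"dp": [0,0,2.35],"turn": [0,0,0],"fingers": -1},
    {"dp": [0,0,2.45],"turn": [0,0,0],"fingers": -1},
    {"dp": [0,0,2.45],"turn": [0,0,0],"fingers": -1}
  ]
}}

```text
time: 14.45
tool_pos: [0.5261, 0.0331, 0.0543]
tool_rot: [[-0.089, -0.996, -0.001], [-0.996, 0.089, -0.002], [0.002, 0.001, -1.0]]
force: [0.2, 0.3, -1.2]
grip_width: 0.0322
```

Request:
{"fn": "apply_moves", "kwargs": {
  "motion": [
    {"dp": [0,0,0.05],"turn": [0,0,0],"fingers": -1},
    {"dp": [0,0,0.05],"turn": [0,0,0],"fingers": 0},
    {"dp": [0,0,0.05],"turn": [0,0,0],"fingers": 0.4},
    {"dp": [0,0,0.05],"turn": [0,0,0],"fingers": 0.8},
    {"dp": [0,0,0],"turn": [0,0,0],"fingers": 0.9},
    {"dp": [0,0,0],"turn": [0,0,0],"fingers": 0.9},
    {"dp": [0,0,-1],"turn": [0,0,0],"fingers": 0.9},
    {"dp": [0,0,-3],"turn": [0,0,0],"fingers": 0.9},
    {"dp": [0,0,-6],"turn": [0,0,0],"fingers": 0.9},
    {"dp": [0,0,-10],"turn": [0,0,0],"fingers": 0.9},
    {"dp": [0,5,-14],"turn": [0,0,0],"fingers": 0.9},
    {"dp": [0,7,-16],"turn": [0,0,0],"fingers": 0.9},
    {"dp": [0,7,-16],"turn": [0,0,0],"fingers": 0.9},
    {"dp": [0,7,-16],"turn": [0,0,0],"fingers": 0.9}
  ]
}}

```text
time: 15.85
tool_pos: [0.457, 0.0396, 0.2157]
tool_rot: [[-0.089, -0.996, 0.003], [-0.996, 0.089, -0.002], [0.002, -0.003, -1.0]]
force: [0.8, -0.3, -0.9]
grip_width: 0.0811
```

```bash
python3 snap.py k wrist side
python3 - <<'E'
import cv2,numpy as np
from h import *
p=cv2.imread("pics/k_side.png"); cv2.imwrite("pics/k_crop.png",cv2.resize(p[140:215,235:335],None,fx=6,fy=6,interpolation=cv2.INTER_CUBIC))
z=load("k_wrist");P=pts(z)
m=(P[...,2]>.07)&(P[...,2]<.082); m[250:]=0
for b,s,c in blobs(m,200):
    X=P[b]; print(s,np.median(X,0).round(4),X.min(0).round(4),X.max(0).round(4),np.linalg.lstsq(np.c_[X[:,:2],np.ones(len(X))],X[:,2],rcond=None)[0].round(3))
E
```

```text
15.95 [-0.177 -0.138  1.931 -0.002  1.35   1.484] [0.4564 0.0396 0.2136] [[-0.09, -0.996, -0.002], [-0.996, 0.09, -0.001], [0.002, 0.002, -1.0]] [ 0.  -0.1 -1.4] 0.08106367339450303
[ 240   78   44   46 1385] [0.5277 0.0332 0.0784] [0.5088 0.0149 0.0738] [0.5456 0.0516 0.0816] [-0.002  0.001  0.079]
[  33  166   41   39 1077] [0.4693 0.2335 0.0734] [0.4497 0.2165 0.07  ] [0.4872 0.2537 0.0759] [-0.007  0.03   0.07 ]
```

View pics/k_wrist.png

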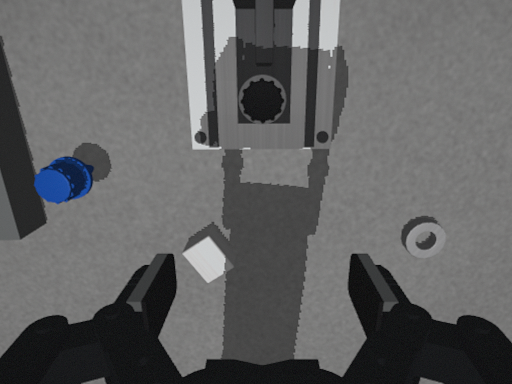

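View pics/k_crop.png

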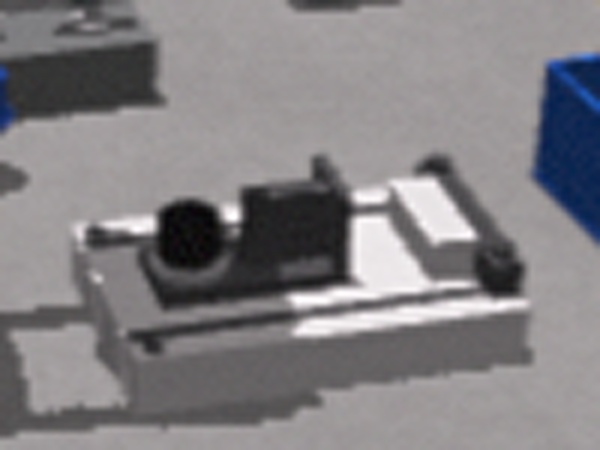

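The knob at (262,101) stands level with its top at z = 0.078 (wrist depth reads about 1.4 mm high, and 0.077 is nominal). The collar is flat on the foot, and the stop is unmoved and in line. Handing in.

```bash
python3 -c "
from station import robot
print(robot.close_job())"
```

```text
the job is handed in; nothing more can be done
None
```

I laid the holed dark stop on the pallet, face towards the workpiece, then dropped the black-knobbed thumbscrew through both holes. I handed the job in at about 16 s; it reported no verdict.

**What the last checks showed**
- **Stop:** it lay flat, with no measurable tilt in the foot when checked after release. It is in line with the slots at a yaw of about -5°. Its hole is an estimated 3–4 mm from the pallet's; the limit is 16 mm.
- **Thumbscrew:** it is upright, with knob-top slopes of 0.002 or less. The knob top reads z = 0.078 m against 0.077 m nominal, so the collar is down. It is an estimated 2–3 mm from both hole axes.
- **Gripper:** it is open, about 0.2 m up and touching nothing.

**Where measurements disagreed**
- The wrist camera read x about 3 mm higher than the position the gripper put the stop in. I allowed for this offset.
- The top view put the knob about 5 mm short in y, because it also saw the side of the knob. I used the wrist depth reading instead.

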